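Scoop stray tubes out of a low bench cabinet

ROBOT

A 6-joint arm with a two-finger parallel gripper is mounted at the origin on the work surface. World frame = base frame: x ahead of the robot, y to its left, z up, the work surface at z = 0. Lengths are in m, angles in rad, forces in N, time in s.
With the tool pointing down it reaches from about 0.375 to 0.9 m from the base axis. Payload 3.1 kg.
Tool frame: the origin (TCP) lies between the finger pads; the fingertips stand 19 mm ahead of it and the grasp point (between the pads) is the TCP; z points along the fingers, y is the direction in which the jaws open and shut (so a half turn about z gives the same grasp; the last joint's range is limited). The gripper opens to 87 mm and grips with 3 to 60 N. Pads are 19 mm wide; open, the fingers measure 117 mm over their backs; the gripper's body (75 mm by 190 mm) begins 51 mm behind the grasp point.
Start: joints at [-1.357, 0.527, 1.433, -0, 1.181, -0.178], TCP at [0.239, -0.577, 0.242] pointing down, gripper open.
Joint ranges: [-3.08, 3.08], [-0.75, 2.2], [0.22, 2.44], [-1.43, 4.57], [0, 2.65], [-2.85, 2.85]. Speed limits (rad/s): [2.79, 2.79, 3.14, 3.14, 3.14, 3.14].

INTERFACE

Orientations are given as a unit quaternion [x, y, z, w].
In Python, from rig import robot gives the robot as it stands.
- The arm moves only by the tool apply_moves, never from a script. Its argument "series" is a list of rows, each a list of 7 numbers: the shift along the tool's x, y, z in cm, then the turn, a rotation vector about the tool's x, y, z in degrees, then the opening, from 0 (shut) to 1 (fully open). In form: [[dx, dy, dz, rx, ry, rz, grip], ...]. A call has 1 to 5 rows; each row is the pose to reach, as a shift and turn from the pose commanded when the call began, along the tool's axes at that moment; what a row does not reach only later rows make up. A row lasts 1/12 s, in which the tool goes at most 41.7 mm and 7.16 degrees, less where a joint would pass 70% of its speed; a pose out of reach is approached as far as the arm can. A call with a gripper value outside its range is refused whole. The fingers move at their own pace and stop on an object; "newtons" is the grip in N (left out, the last holds). Time passes only in rows, so rows that repeat a pose let the fingers close. It gives the time, the measured TCP pose, the force and the opening at its end, in the units of the state.
- robot.get_obs(): the state, without advancing time (a new reading comes with each control period).
- robot.camera(name): name is "side" or "top"; returns the picture (420x560x3 uint8, red, green, blue); there is no depth.
- robot.camera_params(name): a dict with "mtx" (3x3 intrinsics, pixels), "origin" and "rotation" of the camera in the world. Camera axes: x right, y down, z forward; pixel columns grow to the right and rows downward; lengths in m; the calibration is good to about 2 mm. A picture is of the moment at which its call begins. camera_params takes no time and is no camera call.
- robot.hand_in(): hands the job in, once; it reports no verdict.
The state is a dict: "time": time; "q": joint angles; "joint_velocities": joint speeds; "joint_torque": joint torques, N m; "position": TCP position; "tool_rot": TCP orientation; "ft_force": force on the tool from outside, world axes, zero at the start; "moment": the same for the moment, N m; "grip_width": finger opening in m.
Only numpy, scipy, OpenCV 4.12 (cv2) and the standard library are available. Lean on these libraries where they do the work, as an engineer would, in place of code of your own. Each camera call takes 0.05 s, during which the arm holds its last target. There are 200 camera calls.

TASK

Three capped tubes lie in one bay of the low cabinet under the wire shelf: slide the door in front of them fully past its neighbour, reach in with the long-handled scoop, bring all three out in it together and tip them into the grey tub. Do not touch the tubes with the gripper, and do not knock the wire shelf or the light bar, nor disturb the other things. Leave the door open and lay the scoop down flat on the open bench.

Things in the scene. Friction and masses are not known exactly. Their poses are not given: they have to be found in the camera images.
- cabinet: Low open-frame cabinet, fixed, 354 x 270 mm; place and yaw vary. Origin: middle of its front edge on the bench; x runs along the front (away from the robot), y inwards, z up. Base plate 6 mm thick. Posts 10 mm wide at the front corners (x = +-167 to +-177, y = 22 to 34 mm) rise to 249 mm and bear the lamp. Two bays, centred at x = -76 (near) and +76 mm (far), no wall between.
- shelf: Wire shelf on the cabinet, the low overhang: steel frame and bars over y = 45 to 270 mm of the cabinet frame, whole length, underside 78 mm, top 88 mm above the bench. Do not knock it. Origin and axes as the cabinet's. A carton and a tip box stand on its rear part (y above 170 mm), up to 150 mm above the bench.
- lamp: Aluminium light bar along the cabinet's front over the doors: y = -14 to +18 mm of the cabinet frame, whole length, 225 to 249 mm above the bench. Do not knock it: lean the gripper out (its body towards cabinet -y) by about 40 degrees to reach the door tabs below it. Origin and axes as the cabinet's.
- door_near (a joint): Clear sliding door of the near bay (rear track, 14.5 mm in from the front edge): 0 = shut, grows to 0.146 m as it slides along cabinet +x behind the far door. 152 mm wide, 5 mm thick, top edge 86 mm above the bench; starts at 0 to 0.015; about 1.5 N of friction, stays where left.
- door_far (a joint): The same for the far bay (front track, 3.5 mm in from the front edge): 0 = shut, grows to 0.146 m as it slides along cabinet -x in front of the near door.
- door_near_tab (a point): Point to grip on the near door's upright aluminium tab (30 mm along cabinet x, 10 mm thick, standing from 86 to 122 mm above the bench on the door's top edge, 35 mm outwards of the door's middle); the point is on its middle, 108 mm above the bench, and moves with the door. Axes as the cabinet's.
- door_far_tab (a point): The same on the far door.
- liner_tubes: Grey plastic liner, fixed, in the tubes' bay (near or far, varies). Origin under its middle, 6 mm above the bench, axes as the cabinet's. 144 mm along x, y = -102 to +102 mm; floor top 10 mm above the bench, open in front. At the back a plate at y = +62 mm, lower edge 6.5 mm above the floor, leans back 40 degrees from vertical: the lip can pass 20 mm under it, and tubes pushed against it ride up on to the scoop.
- liner_jar: The same liner in the other bay, with an open glass jar on it.
- scoop: Long-handled scoop, 0.2 kg. Origin under the flat pan's middle; x out of the mouth, z up. Pan x = -57 to +57 mm, 104 wide (98 inside), floor 2.5 thick; a ramp lip over the front 15 ends in a 2 mm ridge that keeps tubes from rolling out; walls 40 high. Neck 12 to 24 up to x = -125, then cranked up to a level black handle: x = -165 to -310, 16 wide, 44 to 66 up. Foot at x = -304: it lies level.
- scoop_grip (a point): Point to grip on the scoop's handle: mid-height (55 mm above the underside), 247.5 mm behind the origin. Axes as the scoop's.
- scoop_lip (a point): Middle of the lip's front edge at the underside, 57.5 mm before the origin. Axes as the scoop's.
- tub: Open grey plastic tub, 140 x 200 x 60 mm high, walls and floor 4 mm, fixed. Origin under its middle; 140 mm along its x.
- tube1: Capped lab tube lying in the cabinet, 26 mm in diameter, 66 mm long, about 20 g, roughly across the bay (parallel to cabinet x). Origin at its middle, on its axis; its x runs along it to the cap. It rolls.
- tube2: Capped lab tube lying in the cabinet, 26 mm in diameter, 66 mm long, about 20 g, roughly across the bay (parallel to cabinet x). Origin at its middle, on its axis; its x runs along it to the cap. It rolls.
- tube3: Capped lab tube lying in the cabinet, 26 mm in diameter, 66 mm long, about 20 g, roughly across the bay (parallel to cabinet x). Origin at its middle, on its axis; its x runs along it to the cap. It rolls.
- jar: Bystander: squat open glass jar in the other bay, 60 mm wide, 50 mm high; origin under its middle.
- carton: Bystander: cardboard carton on the wire shelf, 100 x 70 x 60 mm high; origin under its middle.
- tip_box: Bystander: pipette tip box on the wire shelf, 82 x 62 x 55 mm high; origin under its middle.
- tape_roll: Bystander: roll of paper tape lying on the bench, 80 mm wide, 22 mm high; origin under its middle.
- beaker: Bystander: glass beaker on the bench, 56 mm wide, 60 mm high; origin under its middle.
- reagent_bottle: Bystander: white bottle on the bench, 66 mm wide, 100 mm high; origin under its middle.
Things that resemble listed ones, but are neither listed nor needed, are in the scene too. What is shaped like the tube3 but orange is not meant.

How it is judged:
On the way, in this order (a step that is already met when the one before it is completed fails the run):
1. the door of the tubes' bay is slid open past its neighbour (125 mm or more) (((x of liner_tubes in the frame of cabinet below 0 m and value of joint door_near above 0.125 m) or (x of liner_tubes in the frame of cabinet above 0 m and value of joint door_far above 0.125 m))), for 0.2 s.
2. all three tubes lie in the scoop's pan, outside the cabinet (x of tube1 in the frame of scoop between -0.056 and 0.055 m and y of tube1 in the frame of scoop between -0.05 and 0.05 m and z of tube1 in the frame of scoop between 0.003 and 0.05 m and x of tube2 in the frame of scoop between -0.056 and 0.055 m and y of tube2 in the frame of scoop between -0.05 and 0.05 m and z of tube2 in the frame of scoop between 0.003 and 0.05 m and x of tube3 in the frame of scoop between -0.056 and 0.055 m and y of tube3 in the frame of scoop between -0.05 and 0.05 m and z of tube3 in the frame of scoop between 0.003 and 0.05 m and y of each of tube1, tube2, tube3 in the frame of cabinet below -0.01 m), for 0.2 s.
3. all three tubes are in the tub (x of tube1 in the frame of tub between -0.068 and 0.068 m and y of tube1 in the frame of tub between -0.098 and 0.098 m and z of tube1 in the frame of tub between 0 and 0.058 m and x of tube2 in the frame of tub between -0.068 and 0.068 m and y of tube2 in the frame of tub between -0.098 and 0.098 m and z of tube2 in the frame of tub between 0 and 0.058 m and x of tube3 in the frame of tub between -0.068 and 0.068 m and y of tube3 in the frame of tub between -0.098 and 0.098 m and z of tube3 in the frame of tub between 0 and 0.058 m), for 0.2 s.
At the end, for the whole second after the job is handed in: All three tubes lie in the tub (centres inside its walls and below its rim) (settling inside it is fine); the scoop lies flat on the bench (within 0.1 rad and 10 mm), at rest; the door of the tubes' bay is still at least 125 mm open (all of step 3 and angle between scoop's own z axis and vertical below 0.1 rad and height (world z) of scoop below 0.01 m and height (world z) of scoop_grip below 0.07 m and linear speed of scoop below 0.02 m/s and ((x of liner_tubes in the frame of cabinet below 0 m and value of joint door_near above 0.125 m) or (x of liner_tubes in the frame of cabinet above 0 m and value of joint door_far above 0.125 m))); the robot touches nothing.
It fails at once if the wire shelf is knocked (over 4 N) by scoop, fingers or arm (contact force between shelf and scoop above 4 N or contact force between shelf and the fingers above 4 N or contact force between shelf and the arm above 4 N).
It fails at once if the light bar is knocked (over 4 N) (contact force between lamp and anything else above 4 N).
It fails at once if a tube is touched by the gripper (contact force between any of tube1, tube2, tube3 and the fingers above 0.5 N or contact force between any of tube1, tube2, tube3 and the arm above 0.5 N).
It fails at once if a bystander is moved more than 25 mm (distance of any of jar, carton, tip_box, tape_roll, beaker, reagent_bottle from where it was at the start of the episode above 0.025 m).
It also fails if it takes over 72 s, if anything falls off the work surface, if the arm or the gripper's body presses on something with over 40 N, if the wrist force passes 120 N, or if a joint passes its speed limit or range.

## Working session

There is one attempt and no reset: what is moved stays moved. The work goes in short steps, Python scripts to look and compute and a tool call to move; the robot and the scene stay as the last step left them, time stands still between calls to the robot, and variables do not carry over. Pictures are saved under pics/ and viewed, about 8 in all and at most 12, crops included, and the job is handed in when it is done.

Besides the shell and the picture viewer there is one more tool, called as name(argument=value, ...) on one line, values as JSON. apply_moves: Moves the arm, as the interface text tells. Its arguments: {"type":"object","properties":{"series":{"type":"array"},"newtons":{"type":"number"}},"required":["series"]}

```bash
ls; mkdir -p pics; python3 - <<'E'
from rig import robot
import cv2
for n in("side","top"):
    p=robot.camera_params(n);print(n,p)
    cv2.imwrite(f"pics/{n}0.png",cv2.resize(robot.camera(n)[:,:,::-1],(800,600),interpolation=cv2.INTER_CUBIC))
print(robot.get_obs())
E
```

```text
pics
side {'mtx': array([[503.53811089,   0.        , 275.08485636],
       [  0.        , 503.53811089, 209.40936786],
       [  0.        ,   0.        ,   1.        ]]), 'origin': array([-0.12578454,  0.77179722,  0.91660553]), 'rotation': array([-0.28716898,  0.85301061, -0.40909364,  0.15016413])}
top {'mtx': array([[466.5260959 ,   0.        , 273.86619201],
       [  0.        , 466.5260959 , 205.52675335],
       [  0.        ,   0.        ,   1.        ]]), 'origin': array([ 0.3907453 , -0.04586218,  1.25163301]), 'rotation': array([ 0.71550733, -0.69637287,  0.03253803, -0.04533604])}
{'time': 0.1, 'q': array([-1.35647904e+00,  5.28388882e-01,  1.43374847e+00,  3.89751073e-06,
        1.18140202e+00, -1.78512576e-01]), 'joint_velocities': array([-8.89050710e-05, -2.06422992e-03, -4.06215239e-03, -1.34317415e-03,
        4.25356631e-04, -9.24866189e-04]), 'joint_torque': array([-5.26822641e-04, -4.40986204e+01, -1.77150178e+01,  6.35388982e-02,
        5.33577881e-02, -3.97611041e-05]), 'position': array([ 0.23914173, -0.57677895,  0.24066799]), 'tool_rot': array([ 9.80772202e-01,  1.95153634e-01, -1.56226754e-05, -9.73238040e-04]), 'ft_force': array([-0.02130392, -0.60477798, -0.16258104]), 'moment': array([-0.04262444, -0.01925456, -0.0607486 ]), 'grip_width': 0.08721225697065435}
```

View pics/top0.png

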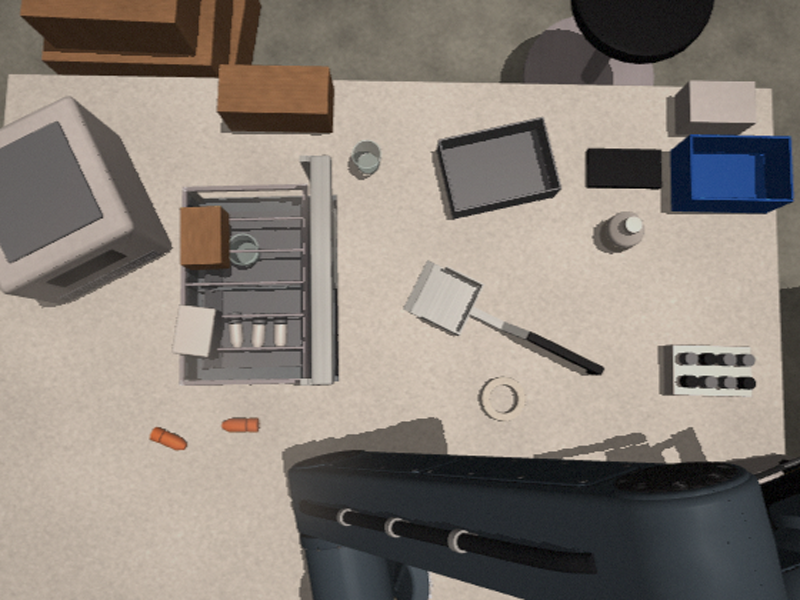

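View pics/side0.png

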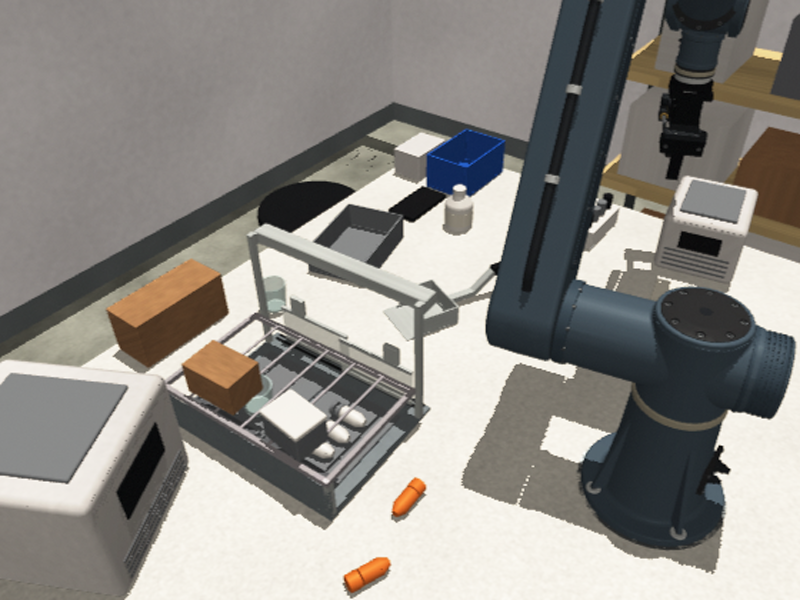

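The top view shows the cabinet, front facing right (world -y), at about (180-335, 157-385). Three white tubes lie in its near bay at (236/258/280, 333). Two orange lookalikes are at (168,438) and (240,425), outside the cabinet. The scoop is at (445,300) with its handle running to (600,370). The grey tub is at (498,167); the blue box is not meant. I'll enlarge to measure.

```bash
cat > h.py <<'E'
import numpy as np, cv2
from scipy.spatial.transform import Rotation as R
from scipy.optimize import least_squares
from rig import robot
P={n:robot.camera_params(n) for n in("top","side")}
def w(n,u,v,z):
    p=P[n];d=R.from_quat(p["rotation"]).apply(np.linalg.solve(p["mtx"],[u,v,1.]));o=p["origin"]
    return o+d*(z-o[2])/d[2]
def proj(n,X):
    p=P[n];c=R.from_quat(p["rotation"]).inv().apply(np.asarray(X,float)-p["origin"]);q=c@p["mtx"].T
    return q[...,:2]/q[...,2:]
def crop(n,u0,v0,u1,v1,s,f,im=None):
    im=robot.camera(n) if im is None else im
    c=cv2.resize(im[v0:v1,u0:u1,::-1],None,fx=s,fy=s,interpolation=cv2.INTER_CUBIC)
    for k in range(u0,u1,10): cv2.putText(c,str(k),(int((k-u0)*s),8),0,.3,(0,0,255));cv2.line(c,(int((k-u0)*s),9),(int((k-u0)*s),14),(0,0,255))
    for k in range(v0,v1,10): cv2.putText(c,str(k),(0,int((k-v0)*s)+4),0,.3,(0,0,255))
    return c
E
python3 - <<'E'
from h import *
cv2.imwrite("pics/c1.png",crop("top",118,100,248,275,3.4,"") if 0 else np.hstack([cv2.copyMakeBorder(crop("top",120,102,244,274,3.4,""),0,15,0,0,0)[:600],np.zeros((1,1,3),np.uint8).repeat(600,0)]) if 0 else cv2.resize(crop("top",120,102,245,274,6,""),None,fx=.58,fy=.58) if 0 else crop("top",120,102,300,274,3.45,""))
cv2.imwrite("pics/c2.png",crop("top",278,78,428,270,3.1,""))
E
```

```text
(no output)
```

View pics/c1.png

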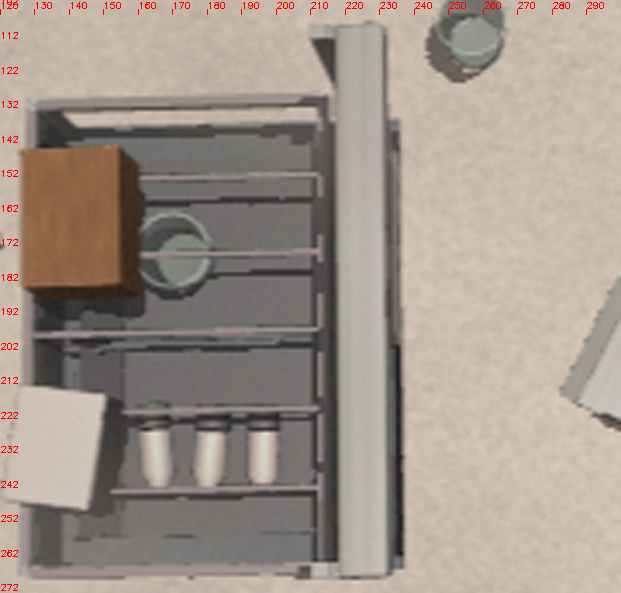

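View pics/c2.png

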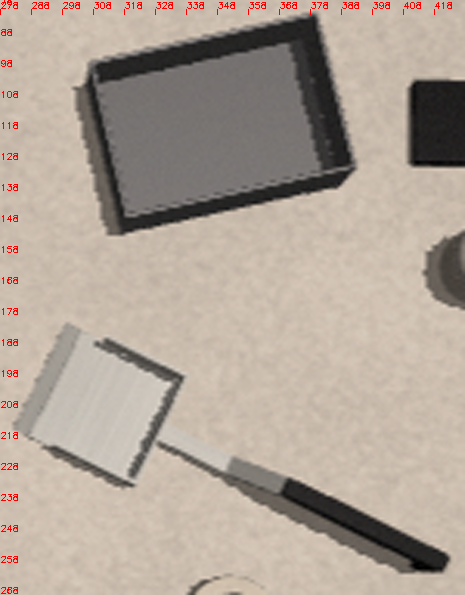

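c1: lamp corners at (217.7,109), (231,110), (218,269) and (232,269); the three white tubes with black caps are at (165/181/196, 233) inside the near bay. c2: scoop lip corners at (300.6,183) and (283.5,217), handle end at (422,258); tub rim corners at (308,98), (380,82) and (392,132). Next I fit the poses.

```bash
cat > fit.py <<'E'
from h import *
def fit(pts,obs,x0,n="top"):
    pts=np.array(pts)/1e3;obs=np.array(obs)
    def X(p):
        c,s=np.cos(p[2]),np.sin(p[2]);return np.c_[p[0]+c*pts[:,0]-s*pts[:,1],p[1]+s*pts[:,0]+c*pts[:,1],pts[:,2]]
    r=least_squares(lambda p:(proj(n,X(p))-obs).ravel(),x0,loss="soft_l1")
    print(r.x.round(4),"yaw deg",np.degrees(r.x[2]).round(2));print((proj(n,X(r.x))-obs).round(1).tolist());return r.x
if __name__=="__main__":
    C=fit([[177,18,249],[177,-14,249],[-177,18,249],[-177,-14,249],[-177,270,88],[177,270,88],[177,45,88]],
     [[217.7,109.2],[231,109.8],[218,269],[231.9,269],[129.6,268.4],[128.1,131.6],[214.2,130.1]],[.45,.1,0])
    S=fit([[57,-52,0],[57,52,0],[-57,-52,42],[-57,52,42],[-310,-8,66],[-310,8,66],[-165,-8,66]],
     [[300.6,182.8],[283.5,216.7],[337,199.6],[320.6,234.5],[422.8,257.5],[419,262.5],[370.6,232.8]],[.4,0,1.1])
    T=fit([[70,100,60],[70,-100,60],[-70,-100,60]],[[307.7,98.3],[379.9,81.9],[392.2,132.2]],[.6,-.1,0])
    c,s=np.cos(C[2]),np.sin(C[2])
    for u in(164.9,180.9,196.2):
        d=w("top",u,233.3,.023)[:2]-C[:2];print("tube cab",(c*d[0]+s*d[1]).round(4),(-s*d[0]+c*d[1]).round(4))
    for n,u,v,z in(("tape",351,279,.022),("beaker",257,110,.03),("bottle",438,162,.1)):print(n,w("top",u,v,z).round(3))
E
python3 fit.py
```

```text
[0.5377 0.0797 0.0469] yaw deg 2.69
[[-0.7, -0.3], [0.4, -1.2], [-0.1, 0.9], [1.0, 0.6], [-4.1, 1.7], [-0.3, -0.6], [1.0, -1.1]]
[ 0.5224 -0.1158  1.1377] yaw deg 65.18
[[-2.2, -0.3], [-2.1, 0.0], [1.2, -0.5], [0.3, 0.3], [0.1, 0.2], [1.2, 1.0], [-0.2, -0.7]]
[ 0.7655 -0.2133  0.2446] yaw deg 14.02
[[-1.6, -0.2], [0.2, -0.0], [0.8, 0.2]]
tube cab -0.084 0.1887
tube cab -0.0848 0.1462
tube cab -0.0856 0.1057
tape [ 0.34  -0.228  0.022]
beaker [0.784 0.031 0.03 ]
bottle [ 0.638 -0.43   0.1  ]
```

```bash
cat > plan.py <<'E'
from h import *
import json,os
from scipy.spatial.transform import Slerp
C=np.array([.5377,.0797,.0469]);S=np.array([.5224,-.1158,1.1377]);T=np.array([.7655,-.2133,.2446])
def fr(F): return R.from_euler("z",F[2])
def pt(F,x,y,z): return np.array([F[0],F[1],0])+fr(F).apply([x,y,z])
def ori(yaw,lean):
    """tool x ahead along yaw, body leaning back by lean (deg) from ahead direction"""
    s,c=np.sin(np.radians(lean)),np.cos(np.radians(lean))
    M=np.array([[c,0,s],[0,-1,0],[s,0,-c]]).T.T
    M=np.c_[[c,0,s],[0,-1,0],[s,0,-c]]
    return R.from_euler("z",yaw)*R.from_matrix(M)
def load():
    d=json.load(open("cmd.json"));return np.array(d[0]),R.from_quat(d[1])
def save(p,r): json.dump([list(p),list(r.as_quat())],open("cmd.json","w"))
def plan(wps,commit=True):
    """wps: (pos,rot,grip,step_mm,step_deg[,hold rows])"""
    p,r=load();rows=[]
    for a in wps:
        pos,rot,g,sm,sd=a[:5];n=max(1,int(np.ceil(max(np.linalg.norm(pos-p)*1e3/sm,np.degrees((r.inv()*rot).magnitude())/sd))))
        sl=Slerp([0,1],R.concatenate([r,rot]))
        for i in range(1,n+1): rows.append((p+(pos-p)*i/n,sl(i/n),g))
        rows+=[(pos,rot,g)]*(a[5] if len(a)>5 else 0);p,r=pos,rot
    bp,br=load()
    for k in range(0,len(rows),5):
        out=[]
        for q,o,g in rows[k:k+5]:
            d=(br.inv().apply(q-bp)*100).round(2);t=np.degrees((br.inv()*o).as_rotvec()).round(1);out.append([*(d+0).tolist(),*(t+0).tolist(),g])
        print(json.dumps(out).replace(".0,",",").replace(" ",""))
        bp=bp+br.apply(np.array(out[-1][:3])/100);br=br*R.from_rotvec(np.radians(out[-1][3:6]))
    if commit: save(bp,br)
def check():
    o=robot.get_obs();p,r=load();m=R.from_quat(o["tool_rot"])
    print("t",round(o["time"],2),"pos",o["position"].round(4),"err mm",((o["position"]-p)*1e3).round(1),"rot err deg",np.degrees((r.inv()*m).as_rotvec()).round(2),"F",o["ft_force"].round(1),"M",o["moment"].round(2),"w",round(o["grip_width"],4),"q",o["q"].round(2))
E
python3 - <<'E'
from plan import *
save([.23914,-.57678,.242],R.from_quat([.980772,.195154,0,-.001]))
D=ori(C[2]+np.pi/2,45)
a=pt(C,-.151,.0145,.108);back=a-D.apply([0,0,.09])
print(a,back)
plan([(np.array([.42,-.25,.25]),ori(np.radians(60),15),0,40,7),(back,D,0,38,6.8)])
E
```

```text
[0.38618624 0.08710475 0.108     ] [0.38916984 0.02353512 0.17163961]
[[2.92,-2.33,-0.07,0.5,1.4,-3.7,0],[5.84,-4.65,-0.15,1,2.9,-7.5,0],[8.77,-6.98,-0.22,1.4,4.3,-11.2,0],[11.69,-9.31,-0.3,1.9,5.8,-14.9,0],[14.61,-11.63,-0.37,2.4,7.2,-18.6,0]]
[[3.49,-1.27,0.41,0.5,1.4,-3.8,0],[6.98,-2.54,0.82,1,2.9,-7.5,0],[10.47,-3.81,1.23,1.4,4.3,-11.2,0],[13.96,-5.08,1.63,1.9,5.8,-15,0],[17.45,-6.34,2.04,2.4,7.2,-18.7,0]]
[[2.42,-2.05,1.67,2.1,3.7,-3.6,0],[4.84,-4.09,3.33,4.1,7.3,-7.1,0],[7.27,-6.13,4.99,6.2,10.9,-10.7,0],[9.69,-8.18,6.65,8.3,14.6,-14.3,0],[12.11,-10.22,8.31,10.3,18.2,-17.9,0]]
[[2.18,-0.91,2.68,2.1,3.7,-3.6,0],[4.37,-1.82,5.36,4.2,7.3,-7.1,0],[6.56,-2.73,8.04,6.2,11,-10.7,0]]
```

```bash
sed -i 's/\*100).round(2);t=np.degrees((br.inv()\*o).as_rotvec()).round(1)/*100).round(1);t=(np.degrees((br.inv()*o).as_rotvec())*2).round()\/2/' plan.py
python3 - <<'E'
from plan import *
save([.23914,-.57678,.242],R.from_quat([.980772,.195154,0,-.001]))
D=ori(C[2]+np.pi/2,45)
a=pt(C,-.151,.0145,.108);back=a-D.apply([0,0,.09])
plan([(np.array([.42,-.25,.25]),ori(np.radians(60),15),0,40,7),(back,D,0,38,6.8)])
E
```

```text
[[2.9,-2.3,-0.1,0.5,1.5,-3.5,0],[5.8,-4.7,-0.1,1,3,-7.5,0],[8.8,-7,-0.2,1.5,4.5,-11,0],[11.7,-9.3,-0.3,2,6,-15,0],[14.6,-11.6,-0.4,2.5,7,-18.5,0]]
[[3.5,-1.3,0.4,0.5,1.5,-4,0],[7,-2.6,0.8,1,3,-7.5,0],[10.5,-3.9,1.2,1.5,4.5,-11.5,0],[14,-5.1,1.6,2,6,-15,0],[17.5,-6.4,2,2.5,7.5,-19,0]]
[[2.4,-2,1.7,2,3.5,-3.5,0],[4.8,-4.1,3.4,4,7,-7,0],[7.2,-6.1,5.1,6,11,-10.5,0],[9.6,-8.1,6.7,8,14.5,-14,0],[12.1,-10.2,8.4,10,18,-17.5,0]]
[[2.1,-0.9,2.7,2,3.5,-4,0],[4.3,-1.8,5.4,4.5,7.5,-7.5,0],[6.5,-2.7,8,6.5,11,-11,0]]
```

apply_moves(series=[[2.9,-2.3,-0.1,0.5,1.5,-3.5,0],[5.8,-4.7,-0.1,1,3,-7.5,0],[8.8,-7,-0.2,1.5,4.5,-11,0],[11.7,-9.3,-0.3,2,6,-15,0],[14.6,-11.6,-0.4,2.5,7,-18.5,0]], newtons=60)

```text
time: 0.62
position: [0.3301, -0.4128, 0.2454]
tool_rot: [0.934, 0.351, 0.056, -0.034]
ft_force: [0.3, -0.5, 0.6]
grip_width: 0.0617
```

apply_moves(series=[[3.5,-1.3,0.4,0.5,1.5,-4,0],[7,-2.6,0.8,1,3,-7.5,0],[10.5,-3.9,1.2,1.5,4.5,-11.5,0],[14,-5.1,1.6,2,6,-15,0],[17.5,-6.4,2,2.5,7.5,-19,0]])

```text
time: 1.03
position: [0.421, -0.2488, 0.2495]
tool_rot: [0.857, 0.498, 0.114, -0.067]
ft_force: [0.6, -0.1, -0.0]
grip_width: 0.0281
```

apply_moves(series=[[2.4,-2,1.7,2,3.5,-3.5,0],[4.8,-4.1,3.4,4,7,-7,0],[7.2,-6.1,5.1,6,11,-10.5,0],[9.6,-8.1,6.7,8,14.5,-14,0],[12.1,-10.2,8.4,10,18,-17.5,0]])

```text
time: 1.45
position: [0.4007, -0.0784, 0.1999]
tool_rot: [0.734, 0.614, 0.212, -0.199]
ft_force: [-0.4, -0.2, -0.5]
grip_width: 0.0017
```

apply_moves(series=[[2.1,-0.9,2.7,2,3.5,-4,0],[4.3,-1.8,5.4,4.5,7.5,-7.5,0],[6.5,-2.7,8,6.5,11,-11,0]])

```text
time: 1.7
position: [0.39, 0.0233, 0.1699]
tool_rot: [0.636, 0.67, 0.264, -0.277]
ft_force: [-0.1, -0.0, -0.6]
grip_width: 0.0003
```

```bash
python3 - <<'E'
from plan import *
check()
cv2.imwrite("pics/s1.png",cv2.resize(robot.camera("side")[:,:,::-1][150:380,100:400],None,fx=2.6,fy=2.6,interpolation=cv2.INTER_CUBIC))
E
```

```text
t 1.7 pos [0.39   0.0233 0.1699] err mm [ 0.4  0.1 -2. ] rot err deg [-0.   -0.01 -0.17] F [-0.1 -0.  -0.6] M [-0.43 -0.18 -0.01] w 0.0003 q [-0.68  0.58  2.02  0.6   1.2  -1.15]
```

View pics/s1.png

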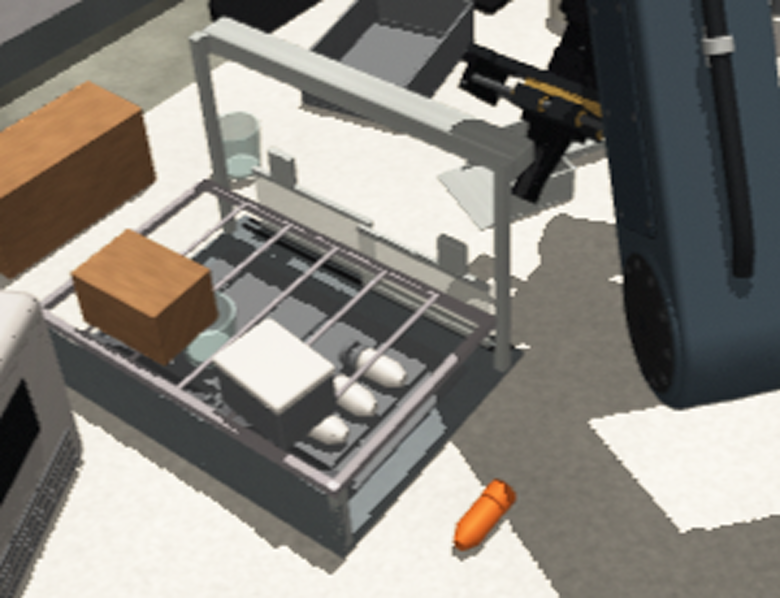

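The arm is leaned out and clear of the lamp; the near tab shows at crop (453,254) and the far tab at (282,167). All three white tubes are in the near bay behind it.

```bash
python3 - <<'E'
from plan import *
for cx,cy in((453,254),(282,167)):
    X=w("side",100+cx/2.6,150+cy/2.6,.104)-np.array([C[0],C[1],0]);print("tab cab",fr(C).inv().apply(X).round(4))
print("post foot/lamp end proj", (proj("side",np.array([pt(C,-.172,.028,.0),pt(C,-.177,-.014,.249),pt(C,.177,-.014,.249),pt(C,-.177,.27,.088)]))-[100,150])*2.6)
D=ori(C[2]+np.pi/2,45)
a=pt(C,-.146,.0135,.110)
plan([(a,D,0,36,7),(pt(C,0.000,.0135,.110),D,0,14,7,1)])
E
```

```text
tab cab [-0.1076  0.0127  0.104 ]
tab cab [0.1068 0.0033 0.104 ]
post foot/lamp end proj [[502.40867883 371.63332454]
 [535.60387003 139.08816589]
 [222.83689433  14.24350788]
 [334.74566971 491.79512992]]
[[0,0.2,2.9,0,0,0,0],[0,0.3,5.9,0,0,0,0],[0.1,0.5,8.8,0,0,0,0],[0.1,1.8,8.8,0,0,0,0],[0.1,3.1,8.8,0,0,0,0]]
[[0,1.4,0,0,0,0,0],[0,2.7,0,0,0,0,0],[0,4,0,0,0,0,0],[0,5.3,0,0,0,0,0],[0,6.7,0,0,0,0,0]]
[[0,1.3,0,0,0,0,0],[0,2.6,0,0,0,0,0],[0,4,0,0,0,0,0],[0,5.3,0,0,0,0,0],[0,5.3,0,0,0,0,0]]
```

apply_moves(series=[[0,0.2,2.9,0,0,0,0],[0,0.3,5.9,0,0,0,0],[0.1,0.5,8.8,0,0,0,0],[0.1,1.8,8.8,0,0,0,0],[0.1,3.1,8.8,0,0,0,0]])

```text
time: 2.17
position: [0.4155, 0.0887, 0.1079]
tool_rot: [0.637, 0.669, 0.262, -0.28]
ft_force: [-2.0, 1.2, -0.2]
grip_width: 0.0004
```

apply_moves(series=[[0,1.4,0,0,0,0,0],[0,2.7,0,0,0,0,0],[0,4,0,0,0,0,0],[0,5.3,0,0,0,0,0],[0,6.7,0,0,0,0,0]])

```text
time: 2.58
position: [0.4837, 0.0906, 0.1085]
tool_rot: [0.637, 0.669, 0.262, -0.278]
ft_force: [-1.8, -0.3, -0.9]
grip_width: 0.0007
```

apply_moves(series=[[0,1.3,0,0,0,0,0],[0,2.6,0,0,0,0,0],[0,4,0,0,0,0,0],[0,5.3,0,0,0,0,0],[0,5.3,0,0,0,0,0]])

```text
time: 3.0
position: [0.5399, 0.0922, 0.1084]
tool_rot: [0.637, 0.67, 0.264, -0.275]
ft_force: [0.2, -0.5, -0.8]
grip_width: 0.0007
```

```bash
python3 - <<'E'
from plan import *
check()
cv2.imwrite("pics/s2.png",cv2.resize(robot.camera("side")[:,:,::-1][150:380,100:400],None,fx=2.6,fy=2.6,interpolation=cv2.INTER_CUBIC))
E
```

```text
t 3.0 pos [0.5399 0.0922 0.1084] err mm [ 2.7 -1.4 -1.8] rot err deg [-0.16 -0.22 -0.14] F [ 0.2 -0.5 -0.8] M [-0.45 -0.13 -0.02] w 0.0007 q [-0.4   0.77  1.74  0.77  1.16 -0.96]
```

View pics/s2.png

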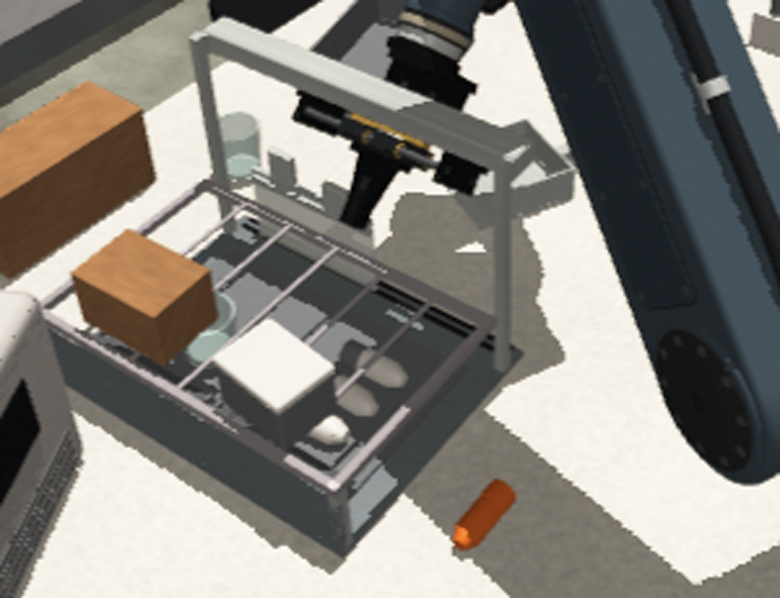

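The near tab now stands at crop (335,200) next to the far tab (282,167), so the door is open. Next I back out and go to the scoop.

```bash
python3 - <<'E'
from plan import *
X=w("side",100+335/2.6,150+200/2.6,.104)-np.array([C[0],C[1],0]);x=fr(C).inv().apply(X);print("tab",x.round(4),"q~",x[0]+.111)
D=ori(C[2]+np.pi/2,45);p,r=load()
b=p-D.apply([0,.006,.10])
G=ori(S[2],25);g=pt(S,-.2475,0,.057);print(g)
plan([(b,D,0,36,7),(g-G.apply([0,0,.10]),G,1,38,6.8),(g,G,1,25,7,1)])
E
```

```text
tab [0.0307 0.0134 0.104 ] q~ 0.14170050198141895
[ 0.41852839 -0.34044848  0.057     ]
[[0,-0.2,-3.3,0,0,0,0],[0,-0.4,-6.7,0,0,0,0],[0,-0.6,-10,0,0,0,0],[-2.5,-1.9,-12.1,-1.5,-1.5,2,1],[-5,-3.2,-14.3,-3,-3.5,4,1]]
[[-2.8,-1,-2,-1,-1.5,1.5,1],[-5.5,-2,-4,-2.5,-3,3.5,1],[-8.2,-2.9,-6,-3.5,-4.5,5.5,1],[-10.9,-3.9,-8.1,-5,-6.5,7.5,1],[-13.7,-4.9,-10.1,-6.5,-8,9.5,1]]
[[-3.1,-0.3,-1.7,-1,-1.5,1.5,1],[-6.1,-0.6,-3.4,-2.5,-3,3.5,1],[-9.2,-0.9,-5.1,-4,-5,5.5,1],[-12.3,-1.2,-6.8,-5,-6.5,7.5,1],[-15.4,-1.5,-8.4,-6.5,-8,9,1]]
[[0,0,2,0,0,0,1],[0,0,4,0,0,0,1],[0,0,6,0,0,0,1],[0,0,8,0,0,0,1],[-0.1,0.1,10,0,0,0,1]]
[[0,0,0,0,0,0,1]]
```

apply_moves(series=[[0,-0.2,-3.3,0,0,0,0],[0,-0.4,-6.7,0,0,0,0],[0,-0.6,-10,0,0,0,0],[-2.5,-1.9,-12.1,-1.5,-1.5,2,1],[-5,-3.2,-14.3,-3,-3.5,4,1]])

```text
time: 3.47
position: [0.512, -0.0468, 0.1753]
tool_rot: [0.675, 0.648, 0.251, -0.247]
ft_force: [0.0, 0.4, 0.4]
grip_width: 0.0077
```

apply_moves(series=[[-2.8,-1,-2,-1,-1.5,1.5,1],[-5.5,-2,-4,-2.5,-3,3.5,1],[-8.2,-2.9,-6,-3.5,-4.5,5.5,1],[-10.9,-3.9,-8.1,-5,-6.5,7.5,1],[-13.7,-4.9,-10.1,-6.5,-8,9.5,1]])

```text
time: 3.88
position: [0.4552, -0.2139, 0.1604]
tool_rot: [0.756, 0.589, 0.218, -0.184]
ft_force: [0.6, 0.3, 0.4]
grip_width: 0.0395
```

apply_moves(series=[[-3.1,-0.3,-1.7,-1,-1.5,1.5,1],[-6.1,-0.6,-3.4,-2.5,-3,3.5,1],[-9.2,-0.9,-5.1,-4,-5,5.5,1],[-12.3,-1.2,-6.8,-5,-6.5,7.5,1],[-15.4,-1.5,-8.4,-6.5,-8,9,1]])

```text
time: 4.3
position: [0.3992, -0.3803, 0.1466]
tool_rot: [0.822, 0.526, 0.183, -0.116]
ft_force: [0.4, -1.6, 0.1]
grip_width: 0.0725
```

```bash
python3 - <<'E'
from plan import *
check()
im=robot.camera("top")
cv2.imwrite("pics/t2.png",crop("top",200,110,460,310,3,"",im))
E
```

```text
t 4.3 pos [ 0.3992 -0.3803  0.1466] err mm [-19.7 -39.4  90.2] rot err deg [-0.11 -0.16  0.11] F [ 0.4 -1.6  0.1] M [-0.2   0.   -0.03] w 0.0725 q [-1.14  0.65  1.6   0.35  1.21 -0.89]
```

View pics/t2.png

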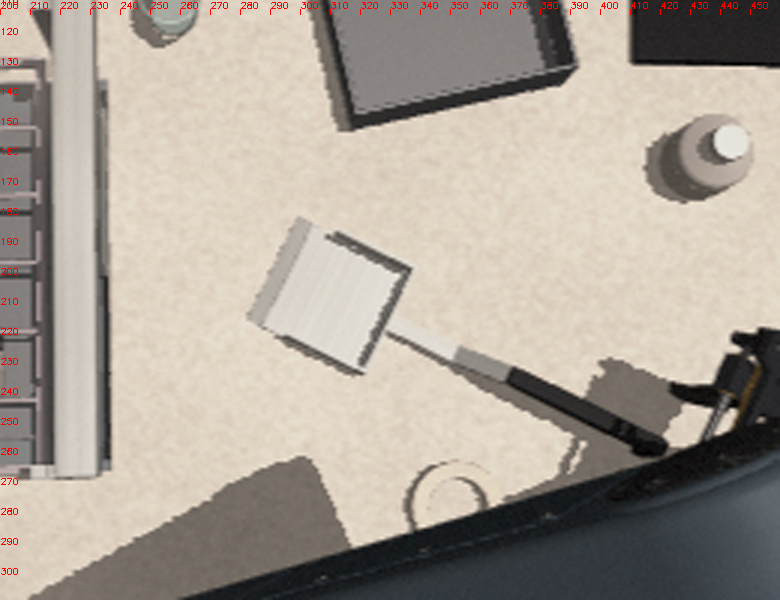

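The open gripper is lined up above the handle; the scoop is unmoved, with its lip corners at (302,183) and (283,216). I descend and grip.

apply_moves(series=[[0,0,2,0,0,0,1],[0,0,4,0,0,0,1],[0,0,6,0,0,0,1],[0,0,8,0,0,0,1],[-0.1,0.1,10,0,0,0,1]])

```text
time: 4.77
position: [0.4182, -0.3406, 0.0549]
tool_rot: [0.822, 0.527, 0.183, -0.117]
ft_force: [1.3, 0.9, 0.2]
grip_width: 0.0869
```

apply_moves(series=[[0,0,0,0,0,0,0],[0,0,0,0,0,0,0],[0,0,0,0,0,0,0],[0,0,0,0,0,0,0],[0,0,0,0,0,0,0]], newtons=60)

```text
time: 5.18
position: [0.4193, -0.3429, 0.0567]
tool_rot: [0.822, 0.527, 0.183, -0.115]
ft_force: [-0.3, -1.0, -0.4]
grip_width: 0.0615
```

apply_moves(series=[[0,0,0,0,0,0,0],[0,0,0,0,0,0,0],[0,0,0,0,0,0,0],[0,0,0,0,0,0,0],[0,0,0,0,0,0,0]])

```text
time: 5.6
position: [0.4191, -0.3419, 0.0557]
tool_rot: [0.822, 0.527, 0.183, -0.116]
ft_force: [-0.3, 0.8, 0.4]
grip_width: 0.0284
```

apply_moves(series=[[0,0,0,0,0,0,0],[0,0,0,0,0,0,0],[0,0,0,0,0,0,0],[0,0,0,0,0,0,0]])

```text
time: 5.93
position: [0.4192, -0.342, 0.0556]
tool_rot: [0.822, 0.527, 0.183, -0.116]
ft_force: [1.0, 0.4, -0.5]
grip_width: 0.0156
```

```bash
python3 - <<'E'
from plan import *
check()
E
```

```text
t 5.93 pos [ 0.4192 -0.342   0.0556] err mm [ 0.3 -1.1 -0.9] rot err deg [-0.08 -0.1  -0.03] F [ 1.   0.4 -0.5] M [-0.32  0.01 -0.03] w 0.0156 q [-1.08  0.78  1.68  0.42  1.   -0.93]
```

Handle gripped (opening 15.6 mm). I lift and swing the scoop to just in front of the near bay.

```bash
cat >> plan.py <<'E'
OFFP=np.array([-.2475,0,.0565]);OFFR=ori(0,25)
def sc(F,x,y,z,yaw=np.pi/2,pitch=0):
    """tool pose for scoop origin at frame-F point, scoop yaw rel. F, pitch deg nose-up"""
    r=R.from_euler("z",F[2]+yaw)*R.from_euler("y",-pitch,degrees=True)
    return pt(F,x,y,z)+r.apply(OFFP),r*OFFR
E
python3 - <<'E'
from plan import *
p,r=load();print(p)
a=sc(C,-.082,-.10,.06)
plan([(p+[0,0,.06],r,0,20,7),(*a,0,30,5),(*sc(C,-.082,-.10,.03),0,20,5,2)])
print(a[0])
E
```

```text
[ 0.41887167 -0.34088997  0.05643541]
[[0.8,0,-1.8,0,0,0,0],[1.7,0,-3.6,0,0,0,0],[2.5,0,-5.4,0,0,0,0],[3.8,0.3,-4.8,2,0,-4,0],[5.1,0.6,-4.2,4,0,-8,0]]
[[1.3,0.6,0.5,2,0,-4.5,0],[2.5,1.1,1.1,4,0,-8.5,0],[3.7,1.7,1.7,5.5,0,-12.5,0],[4.9,2.2,2.3,7.5,0,-16.5,0],[4.3,2.2,3.6,7.5,0,-16.5,0]]
[[-0.6,0,1.4,0,0,0,0],[-0.6,0,1.4,0,0,0,0],[-0.6,0,1.4,0,0,0,0]]
[ 0.47208194 -0.27126228  0.1165    ]
```

apply_moves(series=[[0.8,0,-1.8,0,0,0,0],[1.7,0,-3.6,0,0,0,0],[2.5,0,-5.4,0,0,0,0],[3.8,0.3,-4.8,2,0,-4,0],[5.1,0.6,-4.2,4,0,-8,0]])

```text
time: 6.35
position: [0.4361, -0.3197, 0.1163]
tool_rot: [0.778, 0.59, 0.172, -0.13]
ft_force: [0.1, -0.1, -1.7]
grip_width: 0.0158
```

apply_moves(series=[[1.3,0.6,0.5,2,0,-4.5,0],[2.5,1.1,1.1,4,0,-8.5,0],[3.7,1.7,1.7,5.5,0,-12.5,0],[4.9,2.2,2.3,7.5,0,-16.5,0],[4.3,2.2,3.6,7.5,0,-16.5,0]])

```text
time: 6.77
position: [0.4749, -0.2708, 0.1022]
tool_rot: [0.673, 0.707, 0.151, -0.154]
ft_force: [0.4, -0.3, -1.8]
grip_width: 0.0156
```

apply_moves(series=[[-0.6,0,1.4,0,0,0,0],[-0.6,0,1.4,0,0,0,0],[-0.6,0,1.4,0,0,0,0]])

```text
time: 7.02
position: [0.4715, -0.271, 0.0849]
tool_rot: [0.675, 0.705, 0.151, -0.157]
ft_force: [-0.6, -0.8, -1.8]
grip_width: 0.0155
```

```bash
python3 - <<'E'
from plan import *
check()
t=crop("top",205,160,405,290,3.9,"");s=crop("side",160,170,360,300,3.9,"")
cv2.imwrite("pics/m3.png",np.vstack([cv2.resize(crop("top",200,165,320,255,5.0,""),(400,300)),cv2.resize(crop("side",190,160,310,250,5.0,""),(400,300))]) if 0 else np.hstack([crop("top",200,150,300,270,4,""),crop("side",210,130,310,250,4,"")]))
E
```

```text
t 7.02 pos [ 0.4715 -0.271   0.0849] err mm [-0.4 -0.2 -1.6] rot err deg [0.08 0.   0.02] F [-0.6 -0.8 -1.8] M [-0.43 -0.11  0.01] w 0.0155 q [-0.87  0.76  1.58  0.29  1.17 -1.07]
```

View pics/m3.png

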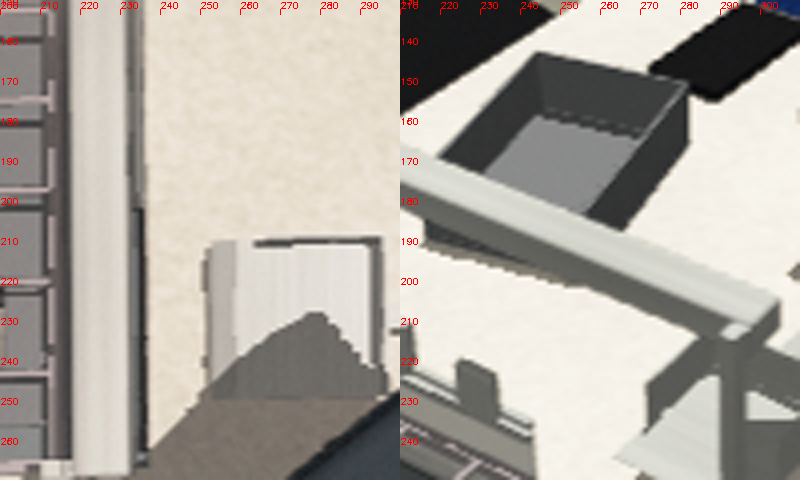

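```bash
python3 - <<'E'
from plan import *
obs={"top":[252.5,210.3],"side":[263.9,245]}
f=lambda X:np.concatenate([proj(n,X)-obs[n] for n in obs])
X=least_squares(f,[.5,0,.03]);print("res",X.fun.round(1),"cab",fr(C).inv().apply(X.x-[C[0],C[1],0]).round(4),"expected",[-.030,-.043,.03])
for n in obs: print(n,"pred lip far",proj(n,pt(C,-.030,-.043,.03)).round(1), "wall rear far top",proj(n,pt(C,-.030,-.157,.07)).round(1))
print("near lip",proj("top",pt(C,-.134,-.043,.03)).round(1))
E
```

```text
res [ 0.4  0.6 -0.6 -0.1] cab [-0.0297 -0.0452  0.0294] expected [-0.03, -0.043, 0.03]
top pred lip far [252.  210.9] wall rear far top [295.8 208.5]
side pred lip far [262.8 245.3] wall rear far top [287.2 210.6]
near lip [252.6 250.6]
```

The triangulated lip is within about 2 mm of expected, at the right height, with no sag. I enter and lower on to the liner floor ahead of the first tube.

```bash
python3 - <<'E'
from plan import *
plan([(*sc(C,-.082,-.09,.0185),0,15,5),(*sc(C,-.082,.017,.0185),0,25,5),(*sc(C,-.082,.019,.0105),0,4,5,2)])
E
```

```text
[[0.4,0,1.5,0,0,0,0],[2.3,0,2.4,0,0,0,0],[4.2,0,3.3,0,0,0,0],[6.2,0,4.2,0,0,0,0],[8.1,0,5.1,0,0,0,0]]
[[2,0,0.9,0,0,0,0],[1.9,0,1.2,0,0,0,0],[1.9,0,1.4,0,0,0,0],[1.8,0,1.7,0,0,0,0],[1.8,0,1.7,0,0,0,0]]
[[0,0,0,0,0,0,0]]
```

apply_moves(series=[[0.4,0,1.5,0,0,0,0],[2.3,0,2.4,0,0,0,0],[4.2,0,3.3,0,0,0,0],[6.2,0,4.2,0,0,0,0],[8.1,0,5.1,0,0,0,0]])

```text
time: 7.63
position: [0.4682, -0.1765, 0.0744]
tool_rot: [0.676, 0.705, 0.151, -0.155]
ft_force: [0.5, -0.8, -1.6]
grip_width: 0.0152
```

apply_moves(series=[[2,0,0.9,0,0,0,0],[1.9,0,1.2,0,0,0,0],[1.9,0,1.4,0,0,0,0],[1.8,0,1.7,0,0,0,0],[1.8,0,1.7,0,0,0,0]])

```text
time: 8.05
position: [0.4677, -0.1547, 0.0657]
tool_rot: [0.676, 0.705, 0.151, -0.155]
ft_force: [0.4, 0.2, -2.1]
grip_width: 0.0152
```

apply_moves(series=[[0,0,0,0,0,0,0]])

```text
time: 8.13
position: [0.4676, -0.1546, 0.0658]
tool_rot: [0.676, 0.704, 0.151, -0.155]
ft_force: [1.2, 0.2, -2.2]
grip_width: 0.0154
```

```bash
python3 - <<'E'
from plan import *
check()
print("plate line pix: liner centre?")
E
```

```text
t 8.13 pos [ 0.4676 -0.1546  0.0658] err mm [ 0.7 -2.2 -1.3] rot err deg [-0.09 -0.16  0.04] F [ 1.2  0.2 -2.2] M [-0.41 -0.17 -0.02] w 0.0154 q [-0.73  0.74  1.77  0.37  0.98 -1.04]
plate line pix: liner centre?
```

apply_moves(series=[[-0.04,0,0.09,0,0,0,0],[-0.04,0,0.09,0,0,0,0]])

```text
time: 8.3
position: [0.4673, -0.1541, 0.0648]
tool_rot: [0.676, 0.704, 0.151, -0.156]
ft_force: [1.0, -0.6, -0.6]
grip_width: 0.0153
```

apply_moves(series=[[-0.04,0,0.09,0,0,0,0],[-0.04,0,0.09,0,0,0,0]])

```text
time: 8.47
position: [0.4671, -0.1535, 0.0639]
tool_rot: [0.676, 0.705, 0.151, -0.156]
ft_force: [0.3, -0.5, -0.5]
grip_width: 0.0153
```

```bash
python3 - <<'E'
from plan import *
p,r=load(); p=p+r.apply([-.0008,0,.0018]); save(p,r); check()
cv2.imwrite("pics/m4.png",np.hstack([crop("top",120,180,240,275,4,""),crop("side",190,235,270,330,4,"")]))
E
```

```text
t 8.47 pos [ 0.4671 -0.1535  0.0639] err mm [ 0.2 -1.1 -1.3] rot err deg [-0.03 -0.1   0.02] F [ 0.3 -0.5 -0.5] M [-0.23 -0.1  -0.06] w 0.0153 q [-0.73  0.74  1.77  0.38  0.98 -1.04]
```

View pics/m4.png

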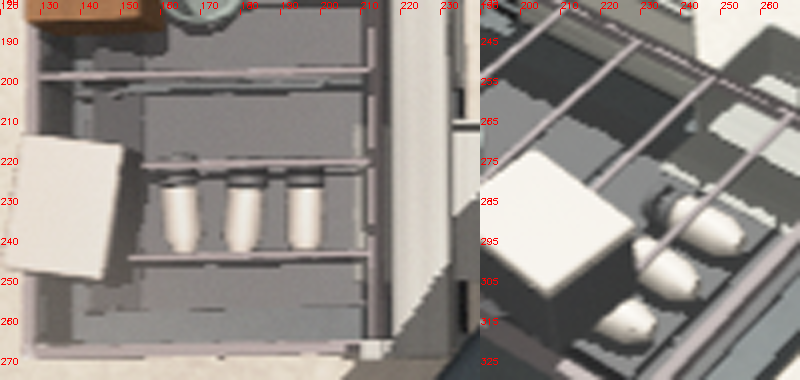

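The scoop now rests lightly on the liner floor (its weight is mostly carried). The tubes are undisturbed at top (165/181/196, 233). The back plate's lower edge at u≈156 puts it at cabinet y≈0.212, so I push in until the lip is at about 0.228.

```bash
python3 - <<'E'
from plan import *
print("plate y",fr(C).inv().apply(w("top",156.2,225,.0165)-[C[0],C[1],0]).round(4))
p,r=load();d=fr(C).apply([0,1,0])
print("scoop cab x,y",fr(C).inv().apply(p-r.apply(OFFR.inv().apply(OFFP))-[C[0],C[1],0]))
plan([(p+d*.100,r,0,10,5),(p+d*.150,r,0,7,5,3)])
E
```

```text
plate y [-0.061   0.2137  0.0165]
scoop cab x,y [-0.08036144  0.01914646  0.00935334]
[[0.8,0,0.4,0,0,0,0],[1.6,0,0.8,0,0,0,0],[2.5,0,1.2,0,0,0,0],[3.3,0,1.5,0,0,0,0],[4.1,0,1.9,0,0,0,0]]
[[0.8,0,0.4,0,0,0,0],[1.7,0,0.8,0,0,0,0],[2.5,0,1.2,0,0,0,0],[3.3,0,1.6,0,0,0,0],[4.1,0,2,0,0,0,0]]
[[0.9,0,0.4,0,0,0,0],[1.4,0,0.6,0,0,0,0],[2,-0.1,0.9,0,0,0,0],[2.5,-0.1,1.2,0,0,0,0],[3.1,-0.1,1.4,0,0,0,0]]
[[0.6,0,0.3,0,0,0,0],[1.1,0,0.5,0,0,0,0],[1.7,0,0.8,0,0,0,0],[2.3,0,1.1,0,0,0,0],[2.3,0,1.1,0,0,0,0]]
[[0,0,0,0,0,0,0],[0,0,0,0,0,0,0]]
```

apply_moves(series=[[0.82,0,0.38,0,0,0,0],[1.64,0,0.76,0,0,0,0],[2.46,0,1.15,0,0,0,0],[3.3,0,1.54,0,0,0,0],[4.1,0,1.91,0,0,0,0]])

```text
time: 8.98
position: [0.4648, -0.1066, 0.0641]
tool_rot: [0.675, 0.705, 0.151, -0.157]
ft_force: [0.6, -0.5, -0.1]
grip_width: 0.0156
```

apply_moves(series=[[0.82,0,0.38,0,0,0,0],[1.64,0,0.76,0,0,0,0],[2.46,0,1.15,0,0,0,0],[3.3,0,1.54,0,0,0,0],[4.1,0,1.91,0,0,0,0]])

```text
time: 9.4
position: [0.4633, -0.062, 0.0641]
tool_rot: [0.675, 0.705, 0.151, -0.156]
ft_force: [-0.3, -1.1, 0.6]
grip_width: 0.0152
```

```bash
python3 - <<'E'
from plan import *
# rebuild commanded pose: undo the planned tail (last calls) and set to two calls done
p,r=load(); d=fr(C).apply([0,1,0]); 
o=robot.get_obs()
p0=p-r.apply([.031+.023,-.001,.014+.011])-r.apply([.082,0,.039])+r.apply([.082,0,.0382])
save(p0,r);check()
E
```

```text
t 9.4 pos [ 0.4633 -0.062   0.0641] err mm [ 0.2  0.  -1.3] rot err deg [-0.02 -0.11 -0.01] F [-0.3 -1.1  0.6] M [-0.23 -0.05  0.01] w 0.0152 q [-0.6   0.72  1.88  0.46  0.87 -1.  ]
```

apply_moves(series=[[0.63,0,0.3,0,0,0,0],[1.27,0,0.59,0,0,0,0],[1.9,0,0.89,0,0,0,0],[2.54,0,1.18,0,0,0,0],[3.17,0,1.48,0,0,0,0]])

```text
time: 9.82
position: [0.4619, -0.0275, 0.0641]
tool_rot: [0.676, 0.705, 0.151, -0.156]
ft_force: [-0.1, -1.0, 0.4]
grip_width: 0.0158
```

apply_moves(series=[[0.54,0,0.25,0,0,0,0],[1.09,0,0.51,0,0,0,0],[1.63,0,0.76,0,0,0,0],[2.27,0,1.06,0,0,0,0],[2.27,0,1.06,0,0,0,0]])

```text
time: 10.23
position: [0.4601, -0.0013, 0.0642]
tool_rot: [0.675, 0.705, 0.151, -0.157]
ft_force: [0.4, 0.7, -1.4]
grip_width: 0.0157
```

```bash
python3 - <<'E'
from plan import *
p,r=load(); save(p+r.apply([.0544,0,.0254]),r);check()
cv2.imwrite("pics/m5.png",np.hstack([crop("top",120,180,240,275,4,""),crop("side",180,245,260,340,4,"")]))
E
```

```text
t 10.23 pos [ 0.4601 -0.0013  0.0642] err mm [-0.5  0.7 -1.4] rot err deg [ 0.06 -0.02 -0.  ] F [ 0.4  0.7 -1.4] M [-0.02 -0.1  -0.08] w 0.0157 q [-0.49  0.7   1.94  0.53  0.81 -0.96]
```

View pics/m5.png

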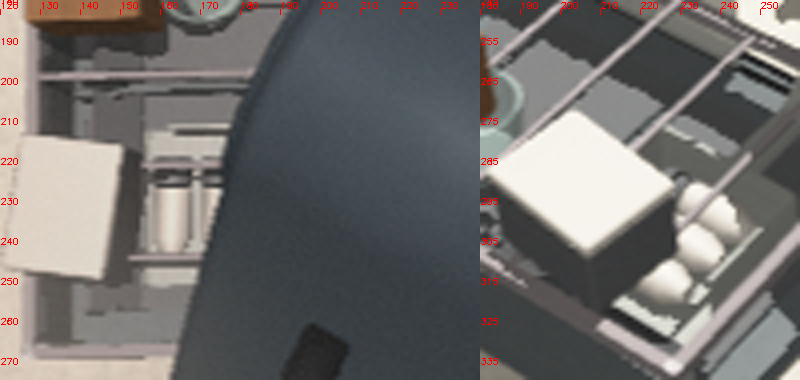

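All three tubes are in the pan (side crop (708,207), (700,245), (665,283), on the light pan floor), front tube about 35 mm behind the lip. I draw back flat from under the plate, then tilt slightly nose-up and withdraw.

```bash
sed -i 's/\*100).round(1);t=/*100).round(2);t=/' plan.py; python3 - <<'E'
from plan import *
p,r=load();c=fr(C).inv().apply(p-r.apply(OFFR.inv().apply(OFFP))-[C[0],C[1],0]);print(c)
x,y,z=c
plan([(*sc(C,x,y-.008,z+.0005),0,4,5),(*sc(C,x,y-.025,z+.001),0,6,5),(*sc(C,x,y-.045,.0195,pitch=3),0,7,5),(*sc(C,x,-.105,.0195,pitch=3),0,14,5,1)])
E
```

```text
[-0.07965371  0.16964304  0.00980119]
[[-0.22,0.04,-0.15,0,0,0,0],[-0.44,0.08,-0.3,0,0,0,0],[-0.66,0.13,-0.44,0,0,0,0],[-1.16,0.13,-0.7,0,0,0,0],[-1.67,0.13,-0.96,0,0,0,0]]
[[-0.5,0,-0.25,0,0,0,0],[-1.06,0.01,-0.39,0,0.5,0,0],[-1.62,0.01,-0.54,0,1.5,0,0],[-2.18,0.01,-0.68,0,2,0,0],[-2.74,0.01,-0.82,0,3,0,0]]
[[-1.19,0.01,-0.64,0,0,0,0],[-2.38,0.02,-1.28,0,0,0,0],[-3.57,0.02,-1.92,0,0,0,0],[-4.76,0.03,-2.55,0,0,0,0],[-5.95,0.04,-3.19,0,0,0,0]]
[[-1.19,0,-0.64,0,0,0,0],[-2.38,0.01,-1.28,0,0,0,0],[-3.57,0.02,-1.91,0,0,0,0],[-4.76,0.02,-2.55,0,0,0,0],[-5.95,0.03,-3.19,0,0,0,0]]
[[-1.19,0,-0.64,0,0,0,0],[-2.39,0.01,-1.27,0,0,0,0],[-3.58,0.02,-1.91,0,0,0,0],[-4.77,0.02,-2.55,0,0,0,0],[-5.96,0.03,-3.19,0,0,0,0]]
[[-1.19,0.01,-0.64,0,0,0,0],[-2.38,0.01,-1.27,0,0,0,0],[-2.38,0.01,-1.27,0,0,0,0]]
```

apply_moves(series=[[-0.22,0.04,-0.15,0,0,0,0],[-0.44,0.08,-0.3,0,0,0,0],[-0.66,0.13,-0.44,0,0,0,0],[-1.16,0.13,-0.7,0,0,0,0],[-1.67,0.13,-0.96,0,0,0,0]])

```text
time: 10.75
position: [0.4631, -0.023, 0.0656]
tool_rot: [0.676, 0.705, 0.151, -0.156]
ft_force: [0.2, 0.5, -1.5]
grip_width: 0.0154
```

apply_moves(series=[[-0.5,0,-0.25,0,0,0,0],[-1.06,0.01,-0.39,0,0.5,0,0],[-1.62,0.01,-0.54,0,1.5,0,0],[-2.18,0.01,-0.68,0,2,0,0],[-2.74,0.01,-0.82,0,3,0,0]])

```text
time: 11.17
position: [0.4643, -0.0513, 0.0613]
tool_rot: [0.671, 0.7, 0.169, -0.175]
ft_force: [-0.2, -0.3, -2.2]
grip_width: 0.0158
```

apply_moves(series=[[-1.19,0.01,-0.64,0,0,0,0],[-2.38,0.02,-1.28,0,0,0,0],[-3.57,0.02,-1.92,0,0,0,0],[-4.76,0.03,-2.55,0,0,0,0],[-5.95,0.04,-3.19,0,0,0,0]])

```text
time: 11.58
position: [0.4676, -0.1196, 0.0617]
tool_rot: [0.671, 0.7, 0.168, -0.174]
ft_force: [-0.6, 0.3, -2.1]
grip_width: 0.0155
```

apply_moves(series=[[-1.19,0,-0.64,0,0,0,0],[-2.38,0.01,-1.28,0,0,0,0],[-3.57,0.02,-1.91,0,0,0,0],[-4.76,0.02,-2.55,0,0,0,0],[-5.95,0.03,-3.19,0,0,0,0]])

```text
time: 12.0
position: [0.4705, -0.1866, 0.0619]
tool_rot: [0.671, 0.7, 0.168, -0.175]
ft_force: [-0.3, -0.6, -1.8]
grip_width: 0.0153
```

apply_moves(series=[[-1.19,0,-0.64,0,0,0,0],[-2.39,0.01,-1.27,0,0,0,0],[-3.58,0.02,-1.91,0,0,0,0],[-4.77,0.02,-2.55,0,0,0,0],[-5.96,0.03,-3.19,0,0,0,0]])

```text
time: 12.42
position: [0.4737, -0.254, 0.0619]
tool_rot: [0.671, 0.7, 0.168, -0.175]
ft_force: [0.1, -0.0, -2.7]
grip_width: 0.0154
```

apply_moves(series=[[-1.19,0.01,-0.64,0,0,0,0],[-2.38,0.01,-1.27,0,0,0,0],[-2.38,0.01,-1.27,0,0,0,0]])

```text
time: 12.67
position: [0.4759, -0.2838, 0.0618]
tool_rot: [0.672, 0.7, 0.168, -0.172]
ft_force: [-0.4, -0.9, -1.6]
grip_width: 0.0154
```

```bash
python3 - <<'E'
from plan import *
check()
cv2.imwrite("pics/m6.png",np.hstack([crop("top",200,150,300,270,4,""),crop("side",200,180,300,300,4,"")]))
E
```

```text
t 12.67 pos [ 0.4759 -0.2838  0.0618] err mm [ 1.1 -5.  -1.2] rot err deg [-0.19 -0.37  0.04] F [-0.4 -0.9 -1.6] M [-0.69 -0.15  0.01] w 0.0154 q [-0.89  0.82  1.54  0.31  1.2  -1.1 ]
```

View pics/m6.png

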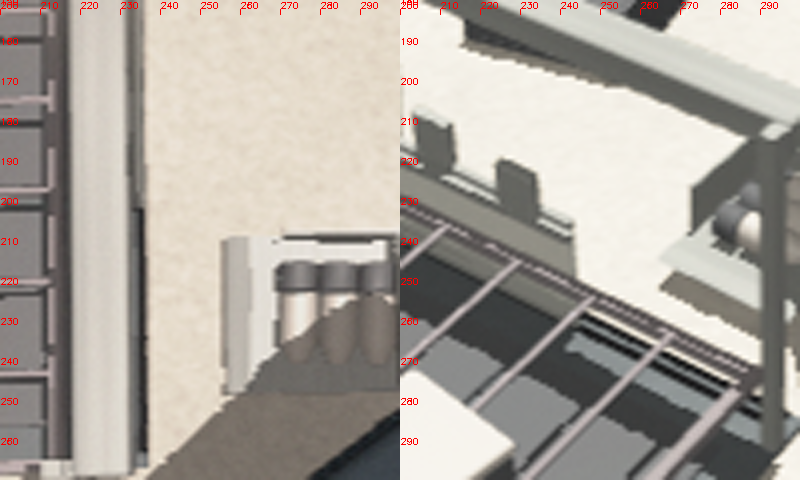

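All three tubes are in the pan and outside the cabinet (top crop caps at (297,275), (338,275), (377,275)). Step 2 should be met once held. Next I lift and swing over the tub.

```bash
cat >> plan.py <<'E'
def lp(F,x,y,z,yaw=0,pitch=0):
    """tool pose with scoop lip at frame-F point"""
    r=R.from_euler("z",F[2]+yaw)*R.from_euler("y",-pitch,degrees=True)
    return pt(F,x,y,z)+r.apply(OFFP-[.0575,0,0]),r*OFFR
E
python3 - <<'E'
from plan import *
p,r=load()
up=sc(C,-.08,-.13,.11,pitch=8)
h=lp(T,-.03,0,.135,0,8)
print(up[0],h[0])
plan([(p,r,0,10,5,2),(*up,0,15,3),(*h,0,20,4.5,2)])
E
```

```text
[ 0.47574196 -0.30658415  0.1315048 ] [ 0.43572218 -0.29561179  0.14850235]
[[0,0,0,0,0,0,0],[0,0,0,0,0,0,0],[0,0,0,0,0,0,0],[0.16,0,-1.47,0,1,0,0],[0.31,0,-2.94,0,2,0,0]]
[[0.21,-0.01,-1.47,0,1,0,0],[0.42,-0.01,-2.93,0,2,0,0],[0.63,-0.01,-4.4,0,3,0,0],[0.73,-0.23,-4.45,-2,3,3.5,0],[0.84,-0.45,-4.49,-4.5,3,7,0]]
[[0.09,-0.23,-0.06,-2.5,0,4,0],[0.17,-0.45,-0.12,-4.5,0,7.5,0],[0.25,-0.68,-0.18,-7,0,11,0],[0.34,-0.91,-0.24,-9.5,0,15,0],[0.42,-1.14,-0.3,-12,0,18.5,0]]
[[0.01,-0.22,-0.1,-2.5,-0.5,3.5,0],[0.02,-0.45,-0.21,-4.5,-0.5,7.5,0],[0.03,-0.67,-0.32,-7,-0.5,11,0],[0.04,-0.9,-0.42,-9.5,-0.5,14.5,0],[0.05,-1.12,-0.53,-12,-0.5,18.5,0]]
[[-0.06,-0.19,-0.15,-2,0,3.5,0],[-0.12,-0.38,-0.3,-4.5,0,7,0],[-0.18,-0.57,-0.45,-7,0,11,0],[-0.23,-0.76,-0.6,-9.5,0,14.5,0],[-0.29,-0.95,-0.76,-11.5,0,18,0]]
[[-0.11,-0.13,-0.18,-2.5,0,4,0],[-0.11,-0.13,-0.18,-2.5,0,4,0],[-0.11,-0.13,-0.18,-2.5,0,4,0]]
```

apply_moves(series=[[0,0,0,0,0,0,0],[0,0,0,0,0,0,0],[0,0,0,0,0,0,0],[0.16,0,-1.47,0,1,0,0],[0.31,0,-2.94,0,2,0,0]])

```text
time: 13.18
position: [0.4748, -0.2889, 0.0893]
tool_rot: [0.668, 0.697, 0.18, -0.189]
ft_force: [-0.4, -0.5, -1.7]
grip_width: 0.0157
```

apply_moves(series=[[0.21,-0.01,-1.47,0,1,0,0],[0.42,-0.01,-2.93,0,2,0,0],[0.63,-0.01,-4.4,0,3,0,0],[0.73,-0.23,-4.45,-2,3,3.5,0],[0.84,-0.45,-4.49,-4.5,3,7,0]])

```text
time: 13.6
position: [0.4725, -0.3067, 0.1331]
tool_rot: [0.712, 0.642, 0.213, -0.188]
ft_force: [0.5, 0.4, -2.5]
grip_width: 0.0152
```

apply_moves(series=[[0.09,-0.23,-0.06,-2.5,0,4,0],[0.17,-0.45,-0.12,-4.5,0,7.5,0],[0.25,-0.68,-0.18,-7,0,11,0],[0.34,-0.91,-0.24,-9.5,0,15,0],[0.42,-1.14,-0.3,-12,0,18.5,0]])

```text
time: 14.02
position: [0.4601, -0.3025, 0.1373]
tool_rot: [0.822, 0.493, 0.246, -0.146]
ft_force: [-0.2, -0.2, -3.1]
grip_width: 0.0152
```

apply_moves(series=[[0.01,-0.22,-0.1,-2.5,-0.5,3.5,0],[0.02,-0.45,-0.21,-4.5,-0.5,7.5,0],[0.03,-0.67,-0.32,-7,-0.5,11,0],[0.04,-0.9,-0.42,-9.5,-0.5,14.5,0],[0.05,-1.12,-0.53,-12,-0.5,18.5,0]])

```text
time: 14.43
position: [0.4489, -0.2993, 0.142]
tool_rot: [0.902, 0.327, 0.265, -0.095]
ft_force: [-0.2, 0.2, -1.5]
grip_width: 0.0157
```

apply_moves(series=[[-0.06,-0.19,-0.15,-2,0,3.5,0],[-0.12,-0.38,-0.3,-4.5,0,7,0],[-0.18,-0.57,-0.45,-7,0,11,0],[-0.23,-0.76,-0.6,-9.5,0,14.5,0],[-0.29,-0.95,-0.76,-11.5,0,18,0]])

```text
time: 14.85
position: [0.4376, -0.2956, 0.1468]
tool_rot: [0.947, 0.154, 0.279, -0.045]
ft_force: [0.0, 0.9, -2.2]
grip_width: 0.0153
```

apply_moves(series=[[-0.11,-0.13,-0.18,-2.5,0,4,0],[-0.11,-0.13,-0.18,-2.5,0,4,0],[-0.11,-0.13,-0.18,-2.5,0,4,0]])

```text
time: 15.1
position: [0.4357, -0.295, 0.1478]
tool_rot: [0.952, 0.118, 0.28, -0.035]
ft_force: [-0.2, 0.6, -1.9]
grip_width: 0.0153
```

```bash
python3 - <<'E'
from plan import *
check()
# where do lip corners / pan fall: find bright pan region numerically
im=robot.camera("top"); cv2.imwrite("pics/top_pre.png",im[:,:,::-1])
for y in(-.052,.052):
    print("pred lip",proj("top",pt(T,-.03,y,.135)).round(1))
print("tub far corners",[proj("top",pt(T,.07,y,.06)).round(0) for y in(.1,-.1)])
# lip: sample brightness along line in tub-x dir through pan middle
for d in np.arange(-.03,.03,.004):
    u=proj("top",pt(T,-.03+d,.03,.135)); v=proj("top",pt(T,-.03+d,-.03,.135))
    print(round(d,3),im[int(u[1]+.5),int(u[0]+.5)],im[int(v[1]+.5),int(v[0]+.5)])
E
```

```text
t 15.1 pos [ 0.4357 -0.295   0.1478] err mm [ 0.   0.5 -0.8] rot err deg [ 0.04 -0.01 -0.17] F [-0.2  0.6 -1.9] M [-0.16  0.68 -0.02] w 0.0153 q [-1.12  0.54  2.02  0.96  0.7  -0.58]
pred lip [377.2 113. ]
pred lip [335.9 122.1]
tub far corners [array([306.,  98.]), array([380.,  82.])]
-0.03 [223 219 210] [222 218 208]
-0.026 [224 218 209] [223 218 208]
-0.022 [224 219 211] [225 220 211]
-0.018 [220 214 204] [221 217 207]
-0.014 [176 168 161] [196 188 180]
-0.01 [194 187 178] [196 189 181]
-0.006 [192 187 178] [191 185 175]
-0.002 [190 184 177] [189 183 174]
0.002 [136 133 129] [136 130 129]
0.006 [135 130 128] [136 129 128]
0.01 [133 130 126] [134 129 127]
0.014 [136 131 130] [135 130 129]
0.018 [135 129 129] [135 131 129]
0.022 [136 131 128] [135 130 129]
0.026 [136 131 129] [134 129 128]
```

The lip is exactly where predicted over the tub (edge within 2 mm). Now I tip.

```bash
python3 - <<'E'
from plan import *
plan([(*lp(T,-.03,0,.095,0,0),0,35,6.5),(*lp(T,-.03,0,.075,0,-10),0,38,5),(*lp(T,-.032,0,.065,0,-20),0,38,5),(*lp(T,-.035,0,.055,0,-30),0,38,5),(*lp(T,-.035,0,.047,0,-43),0,38,6.5,4)])
E
```

```text
[[0.29,0,0.01,0,-4,0,0],[0.57,0,0.02,0,-8,0,0],[2.05,0,-0.94,0,-13,0,0],[3.53,0,-1.9,0,-18,0,0],[4.82,-0.01,-2.6,0,-21,0,0]]
[[0.96,0,-1.13,0,-3.5,0,0],[1.92,0,-2.25,0,-7,0,0],[3.66,-0.01,-3.62,0,-12,0,0],[5.39,-0.01,-5,0,-17,0,0],[7.34,-0.01,-5.95,0,-21,0,0]]
[[1.48,-0.01,-1.58,0,-4.5,0,0],[2.96,-0.01,-3.17,0,-9,0,0],[2.96,-0.01,-3.17,0,-9,0,0],[2.96,-0.01,-3.17,0,-9,0,0],[2.96,-0.01,-3.17,0,-9,0,0]]
[[0,0,0,0,0,0,0]]
```

apply_moves(series=[[0.29,0,0.01,0,-4,0,0],[0.57,0,0.02,0,-8,0,0],[2.05,0,-0.94,0,-13,0,0],[3.53,0,-1.9,0,-18,0,0],[4.82,-0.01,-2.6,0,-21,0,0]])

```text
time: 15.57
position: [0.4599, -0.2896, 0.1938]
tool_rot: [0.987, 0.121, 0.102, -0.014]
ft_force: [0.4, 0.7, -2.8]
grip_width: 0.0153
```

apply_moves(series=[[0.96,0,-1.13,0,-3.5,0,0],[1.92,0,-2.25,0,-7,0,0],[3.66,-0.01,-3.62,0,-12,0,0],[5.39,-0.01,-5,0,-17,0,0],[7.34,-0.01,-5.95,0,-21,0,0]])

```text
time: 15.98
position: [0.5194, -0.2754, 0.2699]
tool_rot: [0.99, 0.121, -0.078, 0.01]
ft_force: [0.5, -0.2, -1.5]
grip_width: 0.0152
```

apply_moves(series=[[1.48,-0.01,-1.58,0,-4.5,0,0],[2.96,-0.01,-3.17,0,-9,0,0],[2.96,-0.01,-3.17,0,-9,0,0],[2.96,-0.01,-3.17,0,-9,0,0],[2.96,-0.01,-3.17,0,-9,0,0]])

```text
time: 16.4
position: [0.5509, -0.2667, 0.2936]
tool_rot: [0.98, 0.121, -0.155, 0.018]
ft_force: [-0.6, 0.4, -1.0]
grip_width: 0.0157
```

apply_moves(series=[[0,0,0,0,0,0,0],[0,0,0,0,0,0,0],[0,0,0,0,0,0,0]])

```text
time: 16.65
position: [0.5503, -0.2675, 0.2944]
tool_rot: [0.981, 0.12, -0.154, 0.018]
ft_force: [-1.0, 0.8, -1.4]
grip_width: 0.0155
```

```bash
python3 - <<'E'
from plan import *
check()
cv2.imwrite("pics/dump.png",np.hstack([crop("top",290,70,420,200,3,""),crop("side",190,120,320,250,3,"")]))
# white pixels in tub & pan areas
a=robot.camera("top").astype(int);b=cv2.imread("pics/top_pre.png")
m=np.zeros(a.shape[:2],np.uint8);cv2.fillPoly(m,[np.array([proj("top",pt(T,x,y,.02)) for x,y in((.066,.096),(.066,-.096),(-.02,-.096),(-.02,.096))]).astype(int)],1)
g=(a.min(2)>170)&(m>0);n,l,s,c=cv2.connectedComponentsWithStats(g.astype(np.uint8));print([(s[i,4],c[i].round(1).tolist(),fr(T).inv().apply(w("top",*c[i],.017)-[T[0],T[1],0]).round(3).tolist()) for i in range(1,n) if s[i,4]>5])
E
```

```text
t 16.65 pos [ 0.5503 -0.2675  0.2944] err mm [-2.2 -1.  -1.9] rot err deg [0.02 0.34 0.02] F [-1.   0.8 -1.4] M [ 0.06 -0.23 -0.  ] w 0.0155 q [-0.53  0.57  1.23 -0.22  1.56  0.82]
[(np.int32(102), [338.3, 100.7], [0.058, 0.011, 0.017]), (np.int32(107), [339.9, 110.0], [0.031, 0.012, 0.017]), (np.int32(109), [344.5, 118.7], [0.005, 0.006, 0.017])]
```

Three white tube bodies lie in the tub at tub x = 0.058, 0.031 and 0.005 (ahead of the lip). I withdraw, level the scoop and lay it back where it was.

```bash
python3 - <<'E'
from plan import *
plan([(*lp(T,-.05,0,.12,0,-40),0,35,6.5),(*lp(T,-.08,0,.13,0,0),0,38,6.8),(*sc(S,0,0,.08,yaw=0),0,35,6.5),(*sc(S,0,0,.015,yaw=0),0,22,6.5),(*sc(S,0,0,.001,yaw=0),0,5,6.5,1)])
E
```

```text
[[-2.3,0,-2.56,0,1.5,0,0],[-4.61,0,-5.12,0,3,0,0],[-5.89,0,-1.66,0,10,0,0],[-7.17,0.01,1.79,0,16.5,0,0],[-8.45,0.02,5.24,0,23,0,0]]
[[-2.53,0,2.68,0,7,0,0],[-5.06,0.01,5.36,0,13.5,0,0],[-7.59,0.02,8.03,0,20,0,0],[-7.42,0.51,8.68,1.5,20,-6.5,0],[-7.25,1,9.32,3.5,20,-12.5,0]]
[[-0.17,0.53,0.61,2.5,0,-6,0],[-0.33,1.06,1.21,5,0,-11.5,0],[-0.5,1.59,1.82,8,0,-17.5,0],[-0.67,2.12,2.43,10.5,0,-23.5,0],[-0.84,2.65,3.04,13.5,0,-29,0]]
[[-0.43,0.51,0.48,2.5,0,-6,0],[-1.35,0.52,2.45,2.5,0,-6,0],[-2.27,0.53,4.41,2.5,0,-6,0],[-3.19,0.54,6.37,2.5,0,-6,0],[-3.39,0.54,6.8,2.5,0,-6,0]]
[[-0.19,0,0.42,0,0,0,0],[-0.39,0,0.84,0,0,0,0],[-0.39,0,0.84,0,0,0,0]]
```

apply_moves(series=[[-2.3,0,-2.56,0,1.5,0,0],[-4.61,0,-5.12,0,3,0,0],[-5.89,0,-1.66,0,10,0,0],[-7.17,0.01,1.79,0,16.5,0,0],[-8.45,0.02,5.24,0,23,0,0]])

```text
time: 17.22
position: [0.458, -0.2912, 0.2721]
tool_rot: [0.991, 0.122, 0.049, -0.003]
ft_force: [-0.4, -0.0, -3.7]
grip_width: 0.0156
```

apply_moves(series=[[-2.53,0,2.68,0,7,0,0],[-5.06,0.01,5.36,0,13.5,0,0],[-7.59,0.02,8.03,0,20,0,0],[-7.42,0.51,8.68,1.5,20,-6.5,0],[-7.25,1,9.32,3.5,20,-12.5,0]])

```text
time: 17.63
position: [0.3954, -0.3136, 0.1706]
tool_rot: [0.953, 0.213, 0.21, -0.05]
ft_force: [-0.5, 0.7, -1.5]
grip_width: 0.015
```

apply_moves(series=[[-0.17,0.53,0.61,2.5,0,-6,0],[-0.33,1.06,1.21,5,0,-11.5,0],[-0.5,1.59,1.82,8,0,-17.5,0],[-0.67,2.12,2.43,10.5,0,-23.5,0],[-0.84,2.65,3.04,13.5,0,-29,0]])

```text
time: 18.05
position: [0.4139, -0.3385, 0.1398]
tool_rot: [0.857, 0.468, 0.188, -0.105]
ft_force: [-0.3, 0.7, -1.3]
grip_width: 0.0152
```

```bash
python3 - <<'E'
from plan import *
p,r=load()
# pose expected now: undo last two calls
r4=r; p5=p-r4.apply([-.0039,0,.0084]); r3=r4*R.from_rotvec(np.radians([2.5,0,-6])).inv(); p3=p5-r3.apply([-.0339,.0054,.068])
o=robot.get_obs();print((o["position"]-p3).round(4),np.degrees((r3.inv()*R.from_quat(o["tool_rot"])).as_rotvec()).round(2),o["ft_force"].round(1),o["grip_width"].round(4))
E
```

```text
Traceback (most recent call last):
AttributeError: 'float' object has no attribute 'round'
```

apply_moves(series=[[-0.43,0.51,0.48,2.5,0,-6,0],[-1.35,0.52,2.45,2.5,0,-6,0],[-2.27,0.53,4.41,2.5,0,-6,0],[-3.19,0.54,6.37,2.5,0,-6,0],[-3.39,0.54,6.8,2.5,0,-6,0]])

```text
time: 18.47
position: [0.4165, -0.3413, 0.0615]
tool_rot: [0.83, 0.514, 0.184, -0.115]
ft_force: [-0.0, 0.8, -1.7]
grip_width: 0.0154
```

apply_moves(series=[[-0.19,0,0.42,0,0,0,0],[-0.39,0,0.84,0,0,0,0],[-0.39,0,0.84,0,0,0,0]])

```text
time: 18.72
position: [0.4178, -0.3426, 0.0557]
tool_rot: [0.83, 0.515, 0.184, -0.113]
ft_force: [-0.2, 0.1, -1.4]
grip_width: 0.0155
```

```bash
python3 - <<'E'
from plan import *
check(); print(sc(S,0,0,.001,yaw=0)[0])
E
```

```text
t 18.72 pos [ 0.4178 -0.3426  0.0557] err mm [-0.7 -2.1 -1.8] rot err deg [-0.81 -0.1   1.54] F [-0.2  0.1 -1.4] M [-0.32  0.1   0.05] w 0.0155 q [-1.09  0.78  1.69  0.43  0.98 -0.92]
[ 0.41852839 -0.34044848  0.0575    ]
```

apply_moves(series=[[0,0,0.05,0,0,0,1],[0,0,0.05,0,0,0,1],[0,0,0.05,0,0,0,1],[0,0,0.05,0,0,0,1],[0,0,0.05,0,0,0,1]])

```text
time: 19.13
position: [0.4177, -0.3417, 0.0545]
tool_rot: [0.83, 0.515, 0.184, -0.113]
ft_force: [-0.3, 0.3, 0.2]
grip_width: 0.0413
```

apply_moves(series=[[0,0,0,0,0,0,1],[0,0,0,0,0,0,1],[0,0,0,0,0,0,1],[0,0,0,0,0,0,1],[0,0,-0.5,0,0,0,1]])

```text
time: 19.55
position: [0.4164, -0.3427, 0.0583]
tool_rot: [0.83, 0.514, 0.184, -0.115]
ft_force: [-1.3, 0.3, -0.5]
grip_width: 0.0744
```

apply_moves(series=[[0,0,-2,0,0,0,1],[0,0,-5,0,0,0,1],[0,0,-8,0,0,0,1],[0,0,-11,0,0,0,1],[0,0,-14,0,0,0,1]])

```text
time: 19.97
position: [0.3897, -0.3968, 0.1872]
tool_rot: [0.83, 0.514, 0.184, -0.114]
ft_force: [0.1, -1.2, -1.1]
grip_width: 0.0869
```

apply_moves(series=[[0,0,0,0,0,0,1],[0,0,0,0,0,0,1],[0,0,0,0,0,0,1]])

```text
time: 20.22
position: [0.3899, -0.3958, 0.1854]
tool_rot: [0.83, 0.514, 0.184, -0.114]
ft_force: [-0.4, 0.1, 0.0]
grip_width: 0.0872
```

```bash
python3 - <<'E'
from plan import *
o=robot.get_obs();print(o["time"],o["position"],o["ft_force"],o["grip_width"])
s=cv2.resize(robot.camera("side")[:,:,::-1][80:330,60:400],(408,300));t=robot.camera("top")[:,:,::-1]
cv2.imwrite("pics/final.png",np.vstack([cv2.resize(t[60:310,110:460],(770,550))[:550] if 0 else np.hstack([cv2.resize(t[60:310,110:460],(420,300)),s[:, :360]]),np.hstack([cv2.resize(t[70:160,290:420],(430,300)),cv2.resize(robot.camera("side")[:,:,::-1][120:230,230:360],(350,300))])]))
E
```

```text
20.2167 [ 0.38986964 -0.39581588  0.18543692] [-0.40934929  0.08799787  0.04540575] 0.08721157043281269
```

View pics/final.png

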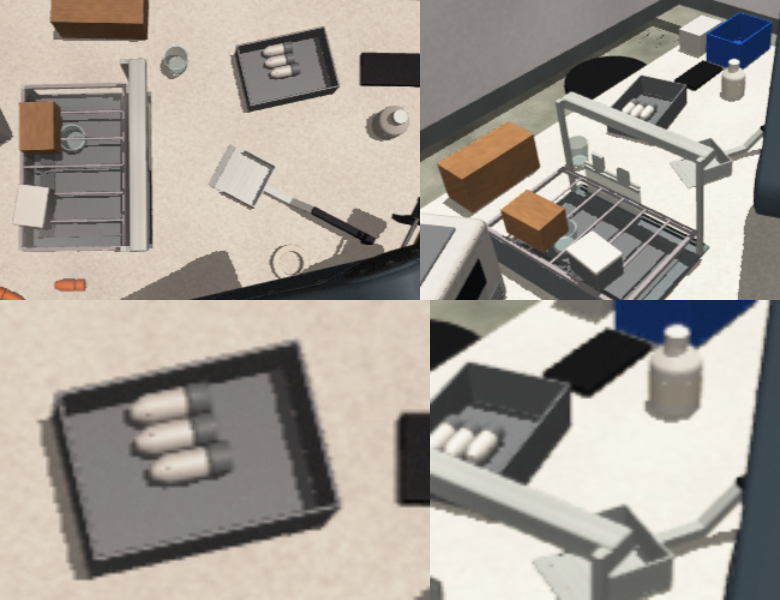

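The three tubes lie in the grey tub (bottom-left panel, (168,405), (172,437), (187,465)). The scoop is flat on the bench and released, the near door is open, and the bystanders look undisturbed. I'm handing in.

```bash
python3 -c "
from rig import robot
print(robot.hand_in())"
```

```text
the job is handed in; nothing more can be done
None
```

The job is done and handed in at about 20 s of the 72 s allowed; no verdict was reported.

- **Door:** I leaned the gripper out and pushed the near door open by its tab. It measured about 142 mm open from the side camera, against the 125 mm needed.
- **Tubes:** I reached in with the scoop under the back plate and brought all three tubes out together. A picture showed all three in the pan, outside the cabinet, before I swung over and tipped them into the grey tub.
- **Scoop:** I laid it flat back where it started on the bench, released it and moved the gripper clear.

The last picture shows the three white tubes inside the tub, the scoop lying flat, the door still open, and the bystanders where they were. Measured wrist forces stayed below about 4 N at the readings I took, which include the scoop's own weight.

The only disagreements were small. The first scoop fit put the lip about 5 mm off along the handle, but a later two-camera check placed it within about 2 mm of where I expected. On laying it down, the scoop was turned about 1.5 degrees from the planned direction, which does not matter here.

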